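# Step the stack of paint-pan trays

### The job

The upper white tray lies square on the grey tray. Without lifting it, slide the white tray to the left along its length (left as the robot sees it) by one pan, so that the rightmost pan of the grey tray lies open; then lay the blue tray gently on the white one, stepped back to the right so that it is flush with the grey tray straight below and the leftmost pan of the white tray lies open. Keep the trays level and lined up, leave the grey tray where it stands, and do not disturb the other things on the desk.

Things in the scene. Friction and masses are not known exactly. Their poses are not given: they have to be found in the camera images.
- tray_bottom: the grey, lowest tray loose on the desk (friction holds it when the one on it is pushed): 154 mm long (its y), 64 mm wide (its x), 30 mm high (z), 0.22 kg, outer walls vertical, flat top rim 14 mm wide on the long sides, 5 mm at the ends, four pans of colour 36 mm apart; flat underside; origin at the centre of the underside; y axis along its length, pointing to the robot's left at yaw 0, z up
- tray_middle: the white tray, resting on the rim of the grey one (origin 30 mm above the grey tray's origin), same shape, size, mass, origin and axes as tray_bottom. Loose; it slides on the rim; slid one pan to the left its origin is 36 mm along the grey tray's +y from the grey tray's origin
- tray_top: the blue tray, standing loose and alone on the desk, same shape, size, mass, origin and axes as tray_bottom. It can be gripped across its 64 mm width; laid on the white tray its underside is 60 mm above the desk
- eraser: bystander: blue and white eraser, 22x52x13 mm, loose on the desk; origin at the centre of its underside
- marker: bystander: white marker pen with a blue cap, 17x135x16 mm, loose on the desk; origin at the centre of its underside
- tape_roll: bystander: beige roll of tape lying flat, 94 mm across, 48 mm high, loose on the desk; origin at the centre of its underside

How it is judged (in metres and radians):
On the way:
1. the white tray has been slid one pan to the left on the grey one, while the blue tray still stands away from the stack (y of tray_middle in the frame of tray_bottom between 0.024 and 0.048 m and x of tray_middle in the frame of tray_bottom between -0.01 and 0.01 m and z of tray_middle in the frame of tray_bottom between 0.027 and 0.033 m and angle between the y axis of tray_middle and the y axis of tray_bottom, either way round below 0.14 rad and angle between tray_middle's own z axis and vertical below 0.06 rad and linear speed of tray_middle below 0.02 m/s and horizontal distance between tray_top and tray_bottom above 0.09 m), for 0.2 s.
At the end, for the whole second after the job is handed in: the white tray rests level on the grey tray's rim, 24 to 48 mm to the left of it along the grey tray's length; the blue tray rests level on the white one, within 12 mm of straight above the grey tray along its length; both within 10 mm sideways and 0.14 rad of the grey tray's direction, at rest (y of tray_middle in the frame of tray_bottom between 0.024 and 0.048 m and x of tray_middle in the frame of tray_bottom between -0.01 and 0.01 m and z of tray_middle in the frame of tray_bottom between 0.027 and 0.033 m and angle between the y axis of each of tray_middle, tray_top and the y axis of tray_bottom, either way round below 0.14 rad and angle between each of tray_middle, tray_top's own z axis and vertical below 0.06 rad and linear speed of each of tray_middle, tray_top below 0.02 m/s and y of tray_top in the frame of tray_bottom between -0.012 and 0.012 m and x of tray_top in the frame of tray_bottom between -0.01 and 0.01 m and z of tray_top in the frame of tray_bottom between 0.056 and 0.064 m); the robot touches nothing.
It fails at once if the white tray is lifted off the grey one (more than 8 mm) (height (world z) of tray_middle above 0.038 m).
It fails at once if the grey tray is moved more than 20 mm (distance of tray_bottom from where it was at the start of the episode above 0.02 m).
It fails at once if a tray is tipped by more than 0.35 rad (angle between any of tray_bottom, tray_middle, tray_top's own z axis and vertical above 0.35 rad).
It fails at once if the blue tray is dropped (falls faster than 0.5 m/s out of the fingers) (linear speed of tray_top above 0.5 m/s and contact force between tray_top and the fingers below 0.05 N).
It fails at once if a bystander is moved more than 25 mm (distance of any of eraser, marker, tape_roll from where it was at the start of the episode above 0.025 m).
It also fails if it takes over 58 s, if anything falls off the work surface, if the arm or the gripper's body presses on something with over 40 N, if the wrist force passes 120 N, or if a joint passes its speed limit or range.

### The arm

A 7-joint arm with a two-finger parallel gripper is mounted at the origin on a cart in front of the work surface, level with it; the furniture and walls round the work are solid. World frame = base frame: x ahead of the robot, y to its left, z up, the work surface at z = 0. Lengths are in mm, angles in rad, forces in N, time in s.
With the tool pointing down it reaches from about 425 to 1025 mm from the base axis. Payload 9.4 kg.
Tool frame: the origin (TCP) lies at the centre of the arm's flange, where the gripper is bolted on; the fingertips stand 173 mm ahead of it and the grasp point (between the pads) lies 155 mm ahead of it; z points along the fingers, y is the line along which they close (so a half turn about z gives the same grasp; the last joint's range is limited). The gripper opens to 85 mm and grips with 20 to 120 N. Pads are 22 mm wide; open, the fingers measure 114 mm over their backs; the gripper's body (76 mm by 85 mm) begins 54 mm behind the grasp point. The pads swing forward as they close: fully open they stand 13 mm farther back than shut.
Start: joints at [-1.331, 0.599, -0.003, 1.599, 0.002, 0.943, -0.08], TCP at [225.854, 688.923, 404.675] pointing down, gripper open.
Joint ranges: [-2.57, 2.57], [-0.35, 1.97], [-1.29, 1.29], [0.11, 2.56], [-1.05, 4.19], [0.11, 1.86], [-2.63, 2.63]. Speed limits (rad/s): [2.22, 2.22, 3.01, 3.01, 3.14, 3.14, 3.14].

### API

Orientations are given as a rotation vector (axis times angle).
In Python, from station import bot gives the robot as it stands.
- The arm moves only by the tool play_rows, never from a script. Its argument "motion" is a list of rows, each a list of 4 numbers: the shift along the tool's x, y, z normalised to -1 to 1, where 1 is 25 cm, then the turn about the tool's z normalised to -1 to 1, where 1 is 2 rad. In form: [[dx, dy, dz, yaw], ...]. A call has 1 to 20 rows; each row shifts and turns the commanded pose from where the row before left it, along the tool's axes as they then stand; what a row does not reach is not made up. A row lasts 1/10 s, in which the tool goes at most 50 mm and 8.59 degrees, less where a joint would pass 70% of its speed; a pose out of reach is approached as far as the arm can. A call with a number of a shift or a turn outside -1 to 1 is refused whole. A call with a gripper value outside its range is refused whole. "fingers" is the closure in counts, from 0 (fully open) to 255 (shut), set as the call begins (left out, the last holds). The fingers move at their own pace and stop on an object; "grip_force" is the grip in N (left out, the last holds). Time passes only in rows, so rows that do not move let the fingers close. It gives the time, the measured TCP pose, the force, the opening and the grip force at its end, in the units of the state.
- bot.state(): the state, without advancing time (a new reading comes with each control period).
- bot.grab_frame(name): name is "side" or "top" or "wrist"; returns (picture, depth): 400x640x3 uint8, blue, green, red; 400x640 float32, mm along the optical axis (not along the pixel's ray), 0 where there is no reading.
- bot.camera_params(name): a dict with "fx", "fy", "cx", "cy" (pixels), "k1" (the pictures are not rectified: a ray, as slopes to the right and down, at radius r is drawn at 1 + k1 r^2 times it, then the intrinsics apply), "R" (3x3) and "t" (3): a world point X has camera coordinates R X + t; the wrist camera has in their place "hand_eye" (4x4, takes a point from camera to tool coordinates, whose origin is the TCP and whose axes are the flange's). Camera axes: x right, y down, z forward; pixel columns grow to the right and rows downward; lengths in mm; the calibration is good to about 2 mm. A picture is of the moment at which its call begins: read the wrist's pose just before it. camera_params takes no time and is no camera call.
- bot.finish_job(): hands the job in; it is judged then, once.
The state is a dict: "time_s": time; "joints": joint angles; "dq": joint speeds; "tau": joint torques, N m; "ee_pos": TCP position; "eef_rot": TCP orientation; "ft_force": force on the tool from outside, world axes, zero at the start; "moment": the same for the moment, N m; "gripper_width": opening from 0.0 (shut) to 1.0 (fully open); "gripper_force": force on a finger pad.
Only numpy, scipy, OpenCV 4.12 (cv2) and the standard library are available. Lean on these libraries where they do the work, as an engineer would, in place of code of your own. Each camera call takes 0.05 s, during which the arm holds its last target. There are 200 camera calls.

## Working session

There is one attempt and no reset: what is moved stays moved. The work goes in short steps, Python scripts to look and compute and a tool call to move; the robot and the scene stay as the last step left them, time stands still between calls to the robot, and variables do not carry over. Pictures are saved under pics/ and viewed, at most 10 in all, crops included, and the job is handed in when it is done.

Besides the shell and the picture viewer there is one more tool, called after "Request:" by a JSON object that holds its "name" and its "arguments". play_rows: Moves the arm, as the interface text tells. Its arguments: {"type":"object","properties":{"motion":{"type":"array","items":{"type":"array","items":{"type":"number"}}},"fingers":{"type":"number"},"grip_force":{"type":"number"}},"required":["motion"]}

```bash
mkdir -p pics; ls; python3 - <<'E'
from station import bot
import cv2,numpy as np
s=bot.state();print(s)
for n in("top","side"):
    im,d=bot.grab_frame(n);cv2.imwrite(f"pics/{n}0.png",im);np.save(f"pics/{n}0.npy",d);p=bot.camera_params(n);print(n,p)
E
```

```text
pics
{'time_s': 0.0, 'joints': array([-1.33068657,  0.60013744, -0.00255316,  1.60012998,  0.00183154,
        0.94288886, -0.07977757]), 'dq': array([ 6.57219788e-04,  1.08271367e-03,  4.52920298e-05, -8.59735510e-04,
        1.28305975e-03, -7.86103849e-04, -1.26130214e-03]), 'tau': array([ 1.32146106e-03, -7.76455808e+01,  1.56466685e+00, -2.58000219e+01,
        1.21840296e-02,  9.02189116e-03,  5.87429838e-06]), 'ee_pos': array([225.79273895, 688.73323278, 403.80766928]), 'eef_rot': array([-4.95384642e-01, -3.10220312e+00,  2.44969572e-03]), 'ft_force': array([ 0.41289523, -0.57774454,  0.17088292]), 'moment': array([ 0.02791244, -0.04270181, -0.0008627 ]), 'gripper_force': 0.0, 'gripper_width': 0.9962756048327894}
top {'fx': 442.7245048235726, 'fy': 442.7245048235726, 'cx': 322.88691443254726, 'cy': 192.58989289882885, 'k1': -0.08046433676872793, 'R': array([[ 0.05048896, -0.99871574,  0.00421236],
       [-0.97471425, -0.05019399, -0.21774456],
       [ 0.21767635,  0.00688785, -0.9759967 ]]), 't': array([-19.67917369, 541.38166603, 805.40755039])}
side {'fx': 385.9727311857465, 'fy': 385.9727311857465, 'cx': 327.7692821371971, 'cy': 193.88302485859325, 'k1': 0.008156125716514596, 'R': array([[ 0.93883649, -0.34436141,  0.00112219],
       [-0.18095602, -0.4961098 , -0.84919373],
       [ 0.29298628,  0.797051  , -0.52808025]]), 't': array([-482.93530906,  137.86603883,  705.45394885])}
```

View pics/top0.png

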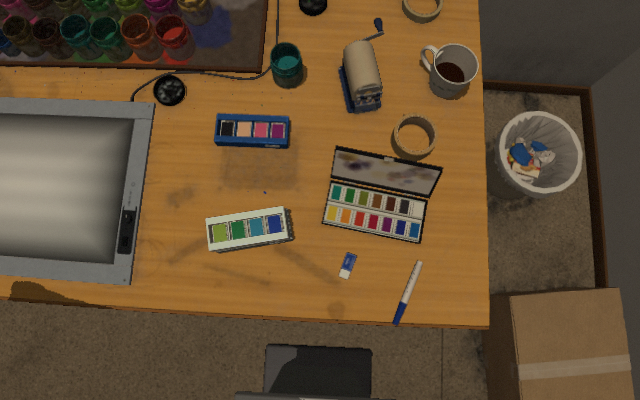

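View pics/side0.png

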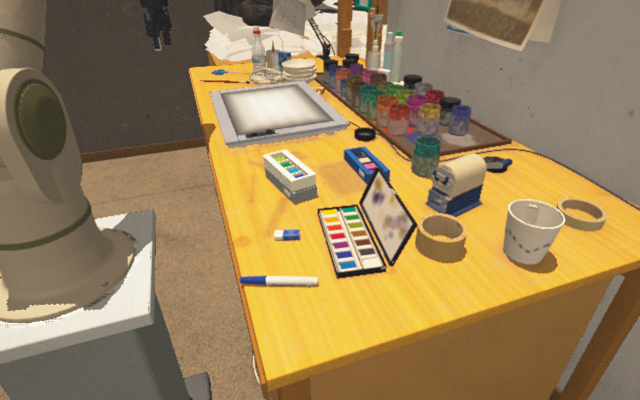

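The top view shows the white/grey stack at about (249,229) and the blue tray at (252,131). The eraser is at (347,265), the marker at (407,293) and the tape roll at (414,136). The open paint box is at (380,195).

```bash
cat > h.py <<'E'
import cv2,numpy as np
from scipy.spatial.transform import Rotation as Ro
from station import bot
def cam(n,st=None):
    p=bot.camera_params(n)
    if "R" in p: R=np.array(p["R"]);t=np.array(p["t"])
    else:
        H=np.array(p["hand_eye"]);Rw=Ro.from_rotvec(st["eef_rot"]).as_matrix()
        Rc=Rw@H[:3,:3];tc=Rw@H[:3,3]+st["ee_pos"];R=Rc.T;t=-Rc.T@tc
    return p,R,t
def rays(p,uv):
    K=np.array([[p["fx"],0,p["cx"]],[0,p["fy"],p["cy"]],[0,0,1]])
    return cv2.undistortPoints(np.float64(uv).reshape(-1,1,2),K,np.array([p["k1"],0,0,0.])).reshape(-1,2)
def onplane(c,uv,z):
    p,R,t=c;r=rays(p,uv);d=np.c_[r,np.ones(len(r))]@R;o=-R.T@t
    return (o+d*((z-o[2])/d[:,2])[:,None])
def cloud(c,d):
    p,R,t=c;v,u=np.indices(d.shape);r=rays(p,np.c_[u.ravel(),v.ravel()]);D=d.reshape(-1,1)
    return ((np.c_[r,np.ones(len(r))]*D-t)@R).reshape(*d.shape,3)
def rect(P):
    (x,y),(w,h),a=cv2.minAreaRect(np.float32(P[:,:2]))
    b=cv2.boxPoints(((x,y),(w,h),a));e=[b[1]-b[0],b[2]-b[1]];L=max(e,key=np.linalg.norm);L=L if L[1]>0 else -L
    return np.round([x,y,w,h,np.arctan2(-L[0],L[1])],3)  # last = tray yaw
E
python3 - <<'E'
from h import *
im=cv2.imread("pics/top0.png");d=np.load("pics/top0.npy");c=cam("top");X=cloud(c,d)
hsv=cv2.cvtColor(im,cv2.COLOR_BGR2HSV);print("white sample",hsv[245,215],hsv[213,250],hsv[131,218],"z",X[131,218],X[213,250],X[265,347])
def roi(a,b,cc,e):
    m=np.zeros(im.shape[:2],bool);m[b:e,a:cc]=1;return m
for nm,r,z,zr in(("white",roi(195,195,305,262),60,(52,68)),("blue",roi(205,105,300,158),30,(24,38))):
    m=r&(X[...,2]>zr[0])&(X[...,2]<zr[1]);m=cv2.morphologyEx(m.astype(np.uint8),cv2.MORPH_OPEN,np.ones((2,2)))
    v,u=np.nonzero(m);print(nm,"depth",len(u),rect(X[m>0]),"plane",rect(onplane(c,np.c_[u,v],z)))
    k=r&((hsv[...,1]<60)&(hsv[...,2]>170) if nm=="white" else (hsv[...,0]>98)&(hsv[...,0]<122)&(hsv[...,1]>150)&(hsv[...,2]>60))
    n,l,s,_=cv2.connectedComponentsWithStats(k.astype(np.uint8));i=1+s[1:,4].argmax();v,u=np.nonzero(l==i);print(" colour",rect(onplane(c,np.c_[u,v],z)))
for n,uv in dict(eraser=(347,265),marker=(407,293),tape=(414,136),lbcorner=(130,280),lbtop=(152,103),pbL=(323,222),pbL2=(333,148)).items(): print(n,onplane(c,[uv],10)[0].round(),X[uv[1],uv[0]].round())
E
```

```text
white sample [ 33  37 181] [ 33  39 183] [110 167  32] z [674.03434006 238.18623633  16.76372231] [493.66304694 146.60255831  61.46867693] [406.94811875 -47.3999833   10.16568898]
white depth 1302 [ 4.50894e+02  1.06832e+02  2.56132e+02  1.28156e+02 -2.85000e-01] plane [4.62518e+02 1.50609e+02 6.51640e+01 1.53392e+02 2.18000e-01]
 colour [4.64992e+02 1.53019e+02 6.28070e+01 1.51667e+02 2.15000e-01]
blue depth 1049 [527.606 127.964 398.144 162.519  -1.332] plane [6.76497e+02 1.63738e+02 6.55770e+01 1.53294e+02 7.00000e-03]
 colour [6.77347e+02 1.64479e+02 6.23840e+01 1.51876e+02 1.00000e-03]
eraser [407. -47.  10.] [407. -47.  10.]
marker [ 357. -169.   10.] [ 357. -167.   18.]
tape [ 687. -180.   10.] [ 691. -183.   -2.]
lbcorner [353. 387.  10.] [353. 377.  35.]
lbtop [735. 394.  10.] [719. 377.  48.]
pbL [491.   5.  10.] [492.   5.   7.]
pbL2 [651.  -8.  10.] [654.  -8.  -1.]
```

```bash
cat >> h.py <<'E'
def plan(xyz,psi):
    """turn then shift (tool axes after the turn), normalised; psi = tray yaw; tool y -> +-tray x"""
    s=bot.state();R=Ro.from_rotvec(s["eef_rot"]).as_matrix()
    a=np.arctan2(R[1,1],R[0,1]);dw=(psi-a+np.pi/2)%np.pi-np.pi/2  # world turn
    # tool z down: world turn +dw = tool turn -dw
    R2=R@Ro.from_rotvec([0,0,-dw]).as_matrix();d=R2.T@(np.array(xyz)-s["ee_pos"])
    print("t",s["time_s"],"ee",s["ee_pos"].round(1),"toolz",R[:,2].round(4),"ang",round(a,3),"turn/2",round(-dw/2,4),"shift/250",(d/250).round(4),"w",s["gripper_width"],"F",s["ft_force"].round(1),s["gripper_force"],"j7",s["joints"][6])
    print("toolx",R2[:,0].round(3),"tooly",R2[:,1].round(3))
E
python3 -c "
from h import *
plan([464,152.5,404],0.217)"
```

```text
t 0.1 ee [225.8 688.8 403.9] toolz [-3.0e-04 -1.3e-03 -1.0e+00] ang 1.254 turn/2 0.5185 shift/250 [-2.2999  0.4687  0.0023] w 0.9985599715464802 F [0.  0.1 0.1] 0.0 j7 -0.0797816297347899
toolx [-0.215  0.977 -0.001] tooly [ 0.977  0.215 -0.001]
```

Request:
{"name": "play_rows", "arguments": {"motion": [[0, 0, 0, 0.065], [0, 0, 0, 0.065], [0, 0, 0, 0.065], [0, 0, 0, 0.065], [0, 0, 0, 0.065], [0, 0, 0, 0.065], [0, 0, 0, 0.065], [0, 0, 0, 0.064]], "fingers": 0}}

```text
time_s: 0.9
ee_pos: [225.7, 688.8, 404.2]
eef_rot: [1.975, 2.443, -0.001]
ft_force: [-1.2, 0.0, 0.2]
gripper_width: 0.997
gripper_force: 0.0
```

Request:
{"name": "play_rows", "arguments": {"motion": [[-0.14, 0.029, 0, 0], [-0.14, 0.029, 0, 0], [-0.14, 0.029, 0, 0], [-0.14, 0.029, 0, 0], [-0.14, 0.029, 0, 0], [-0.14, 0.029, 0, 0], [-0.14, 0.029, 0, 0], [-0.14, 0.029, 0, 0], [-0.14, 0.029, 0, 0], [-0.14, 0.029, 0, 0], [-0.14, 0.029, 0, 0], [-0.14, 0.029, 0, 0], [-0.14, 0.029, 0, 0], [-0.14, 0.029, 0, 0], [-0.14, 0.029, 0, 0], [-0.14, 0.029, 0, 0], [0, 0, 0, 0], [0, 0, 0, 0]]}}

```text
time_s: 2.7
ee_pos: [459.3, 166.2, 404.6]
eef_rot: [-1.971, -2.446, 0.0]
ft_force: [-0.3, 0.1, -0.4]
gripper_width: 1.002
gripper_force: 0.0
```

```bash
python3 - <<'E'
from h import *
plan([464,152.5,404],0.217)
s=bot.state();im,d=bot.grab_frame("wrist");cv2.imwrite("pics/w1.png",im);np.save("pics/w1.npy",d)
np.savez("pics/w1s",pos=s["ee_pos"],rot=s["eef_rot"])
E
```

```text
t 2.7 ee [459.3 166.2 404.6] toolz [-2.e-04 -0.e+00 -1.e+00] ang 0.214 turn/2 -0.0015 shift/250 [-0.0576  0.0064  0.0025] w 1.0020866980016292 F [-0.3  0.1 -0.4] 0.0 j7 -0.058712357648283545
toolx [-0.215  0.977  0.   ] tooly [ 0.977  0.215 -0.   ]
```

View pics/w1.png

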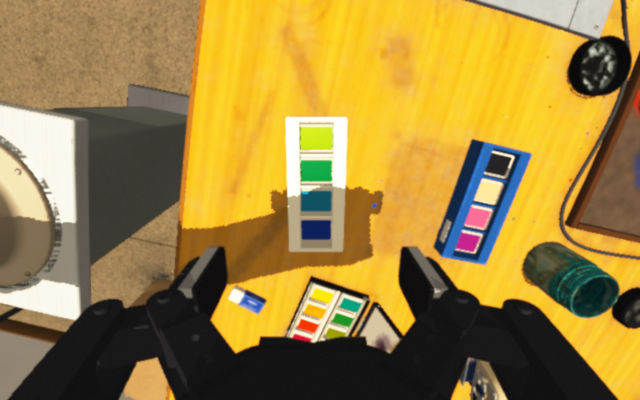

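The wrist view shows the white tray's top rim at (286–348, 117–251), nearly square to the tool. The blue tray is at (483,201). Next I refine both positions.

```bash
python3 - <<'E'
from h import *
im=cv2.imread("pics/w1.png");q=np.load("pics/w1s.npz");d=np.load("pics/w1.npy");c=cam("wrist",dict(ee_pos=q["pos"],eef_rot=q["rot"]))
X=cloud(c,d);hsv=cv2.cvtColor(im,cv2.COLOR_BGR2HSV).astype(int)
k=np.zeros(im.shape[:2],np.uint8);R=(slice(110,260),slice(275,358))
print("z",X[130,290],X[245,293],X[150,480].round(),hsv[130,290],hsv[245,293],hsv[160,270],hsv[245,275])
k[R]=((hsv[R][...,1]<90)&(hsv[R][...,2]>60));k=cv2.morphologyEx(k,cv2.MORPH_OPEN,np.ones((3,3)))
v,u=np.nonzero(k);print(u.min(),u.max(),v.min(),v.max());print("white",rect(onplane(c,np.c_[u,v],60)))
m=np.zeros_like(k);S=(slice(130,270),slice(425,535));m[S]=(X[S][...,2]>25)&(X[S][...,2]<40);m=cv2.morphologyEx(m,cv2.MORPH_OPEN,np.ones((3,3)))
v,u=np.nonzero(m);print("blue",rect(onplane(c,np.c_[u,v],30)))
m[:]=0;m[R]=(X[R][...,2]>54)&(X[R][...,2]<68);m=cv2.morphologyEx(m,cv2.MORPH_OPEN,np.ones((3,3)));v,u=np.nonzero(m);print("white d",rect(onplane(c,np.c_[u,v],60)))
plan([464,152.5,205],0.217)
E
```

```text
z [425.26055364 209.80848415  59.68727083] [453.84172768  81.21238227  60.19469497] [646. 233.  29.] [ 38   4 255] [ 20  69 185] [ 24 204 252] [ 17 210 141]
285 347 117 251
white [4.65222e+02 1.53827e+02 6.41630e+01 1.52915e+02 2.16000e-01]
blue [6.77611e+02 1.67017e+02 6.72240e+01 1.53925e+02 2.00000e-03]
white d [4.65256e+02 1.53804e+02 6.39580e+01 1.52899e+02 2.15000e-01]
t 2.75 ee [459.  167.2 404.6] toolz [-4.e-04  2.e-04 -1.e+00] ang 0.216 turn/2 -0.0006 shift/250 [-0.0618  0.0071  0.7982] w 0.9999881974008492 F [-0.1  0.8 -0.2] 0.0 j7 -0.05883328474911479
toolx [-0.215  0.977  0.   ] tooly [ 0.977  0.215 -0.   ]
```

Request:
{"name": "play_rows", "arguments": {"motion": [[-0.03, 0.006, 0, 0], [-0.029, 0.006, 0, 0], [0, 0, 0.08, 0], [0, 0, 0.08, 0], [0, 0, 0.08, 0], [0, 0, 0.08, 0], [0, 0, 0.08, 0], [0, 0, 0.08, 0], [0, 0, 0.08, 0], [0, 0, 0.04, 0], [0, 0, 0.04, 0], [0, 0, 0.03, 0], [0, 0, 0.03, 0], [0, 0, 0.03, 0], [0, 0, 0.03, 0], [0, 0, 0.02, 0], [0, 0, 0.02, 0], [0, 0, 0, 0], [0, 0, 0, 0], [0, 0, 0, 0]]}}

```text
time_s: 4.75
ee_pos: [465.3, 153.1, 204.9]
eef_rot: [1.969, 2.448, 0.0]
ft_force: [-0.2, -0.1, 0.3]
gripper_width: 0.999
gripper_force: 0.0
```

```bash
python3 -c "
from h import *
plan([465,153.5,205],0.216)"
```

```text
t 4.75 ee [465.3 153.1 204.9] toolz [ 3.e-04  1.e-04 -1.e+00] ang 0.216 turn/2 0.0 shift/250 [ 0.002  -0.0009 -0.0004] w 0.9992221243048449 F [-0.2 -0.1  0.3] 0.0 j7 0.12503269801106676
toolx [-0.214  0.977  0.   ] tooly [0.977 0.214 0.   ]
```

Request:
{"name": "play_rows", "arguments": {"motion": [[0, 0, 0, 0], [0, 0, 0, 0], [0, 0, 0, 0], [0, 0, 0, 0], [0, 0, 0, 0], [0, 0, 0, 0], [0, 0, 0, 0], [0, 0, 0, 0]], "fingers": 255, "grip_force": 20}}

```text
time_s: 5.55
ee_pos: [465.4, 153.1, 205.0]
eef_rot: [1.969, 2.448, 0.001]
ft_force: [-0.7, 0.0, 6.4]
gripper_width: 0.743
gripper_force: 22.4
```

```bash
python3 -c "
from h import *
plan([465,153.5,205],0.216)"
```

```text
t 5.55 ee [465.4 153.1 205. ] toolz [ 8.e-04  3.e-04 -1.e+00] ang 0.216 turn/2 0.0 shift/250 [ 0.002  -0.0014  0.0002] w 0.742880590791662 F [-0.7  0.   6.4] 22.446014285087585 j7 0.12506302057245572
toolx [-0.214  0.977  0.   ] tooly [0.977 0.214 0.001]
```

Request:
{"name": "play_rows", "arguments": {"motion": [[0, 0, -0.002, 0], [0, 0, 0, 0], [0, 0, 0, 0]]}}

```text
time_s: 5.85
ee_pos: [465.2, 153.0, 205.1]
eef_rot: [-1.969, -2.448, 0.0]
ft_force: [-1.2, -0.4, -1.0]
gripper_width: 0.747
gripper_force: 23.0
```

Force is near zero, so I slide now.

Request:
{"name": "play_rows", "arguments": {"motion": [[0.006, 0, 0, 0], [0.01, 0, 0, 0], [0.012, 0, 0, 0], [0.012, 0, 0, 0], [0.012, 0, 0, 0], [0.012, 0, 0, 0], [0.012, 0, 0, 0], [0.012, 0, 0, 0], [0.012, 0, 0, 0], [0.012, 0, 0, 0], [0.012, 0, 0, 0], [0.012, 0, 0, 0], [0.008, 0, 0, 0], [0, 0, 0, 0], [0, 0, 0, 0]]}}

```text
time_s: 7.35
ee_pos: [457.6, 188.2, 205.2]
eef_rot: [1.969, 2.448, -0.0]
ft_force: [-0.9, -0.0, -2.5]
gripper_width: 0.743
gripper_force: 22.7
```

```bash
python3 - <<'E'
from h import *
plan([465,153.5,205],0.216)
im,d=bot.grab_frame("side");cv2.imwrite("pics/s2.png",cv2.resize(im[110:260,200:440],None,fx=3,fy=3))
E
```

```text
t 7.35 ee [457.6 188.2 205.2] toolz [ 0.e+00 -1.e-04 -1.e+00] ang 0.216 turn/2 0.0 shift/250 [-0.1418 -0.0006  0.0008] w 0.7426420901662938 F [-0.9 -0.  -2.5] 22.735758125782013 j7 0.07815704120824557
toolx [-0.214  0.977 -0.   ] tooly [0.977 0.214 0.   ]
```

View pics/s2.png

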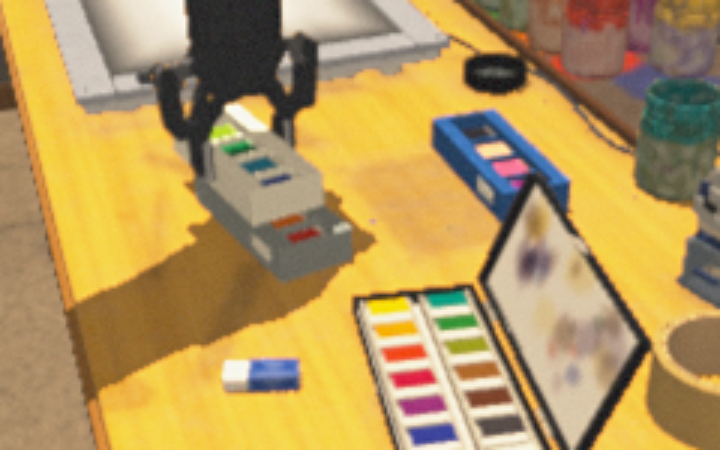

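The side view shows the white tray one pan to the left, with the grey tray's last pan (red) open. Now I release and rise.

Request:
{"name": "play_rows", "arguments": {"motion": [[0, 0, 0, 0], [0, 0, 0, 0], [0, 0, 0, 0], [0, 0, 0, 0], [0, 0, 0, 0], [0, 0, -0.02, 0], [0, 0, -0.06, 0], [0, 0, -0.1, 0], [0, 0, -0.1, 0], [0, 0, -0.1, 0], [0, 0, -0.1, 0], [0, 0, -0.1, 0], [0, 0, 0, 0]], "fingers": 0}}

```text
time_s: 8.7
ee_pos: [458.0, 188.2, 353.1]
eef_rot: [1.968, 2.447, 0.007]
ft_force: [1.3, 0.0, -0.6]
gripper_width: 1.002
gripper_force: 0.0
```

```bash
python3 -c "
from h import *
plan([677.4,166,350],0.003)"
```

```text
t 8.7 ee [458.  188.2 353.1] toolz [ 0.0041  0.0026 -1.    ] ang 0.216 turn/2 0.1064 shift/250 [-0.0915  0.8772  0.016 ] w 1.0022239192096634 F [ 1.3  0.  -0.6] 0.0 j7 -0.018677580694024035
toolx [-0.003  1.     0.003] tooly [1.    0.003 0.004]
```

Request:
{"name": "play_rows", "arguments": {"motion": [[0, 0, 0, 0.053], [0, 0, 0, 0.053], [-0.011, 0.11, 0, 0], [-0.011, 0.11, 0, 0], [-0.011, 0.11, 0, 0], [-0.011, 0.11, 0, 0], [-0.011, 0.11, 0, 0], [-0.011, 0.11, 0, 0], [-0.011, 0.11, 0, 0], [-0.014, 0.107, 0, 0], [0, 0, 0, 0], [0, 0, 0, 0], [0, 0, 0, 0]]}}

```text
time_s: 10.0
ee_pos: [675.9, 166.5, 349.6]
eef_rot: [-2.216, -2.225, 0.002]
ft_force: [0.3, 0.3, -0.2]
gripper_width: 0.997
gripper_force: 0.0
```

```bash
python3 - <<'E'
from h import *
plan([677.4,166,180],0.003)
s=bot.state();im,d=bot.grab_frame("wrist");cv2.imwrite("pics/w3.png",im);np.save("pics/w3.npy",d)
np.savez("pics/w3s",pos=s["ee_pos"],rot=s["eef_rot"])
im,d=bot.grab_frame("top");cv2.imwrite("pics/t3.png",im)
cv2.imwrite("pics/v3.png",np.vstack([cv2.resize(im[90:290,150:350],(500,500))[:,:]]))
E
```

```text
t 10.0 ee [675.9 166.5 349.6] toolz [-0.0017  0.     -1.    ] ang 0.004 turn/2 0.0006 shift/250 [-0.0021  0.0071  0.6785] w 0.9972391182833056 F [ 0.3  0.3 -0.2] 0.0 j7 -0.03274644806204293
toolx [-0.003  1.     0.   ] tooly [ 1.     0.003 -0.002]
```

View pics/w3.png

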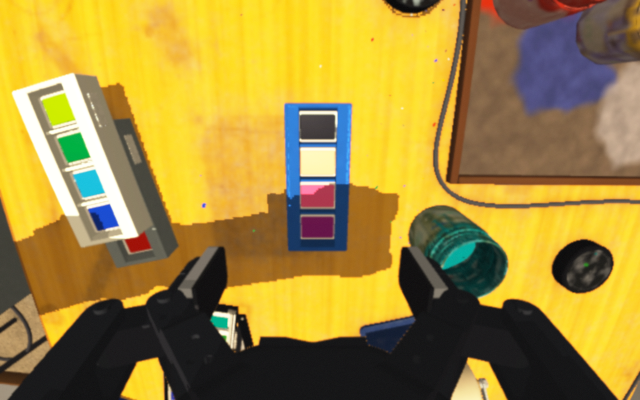

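View pics/v3.png

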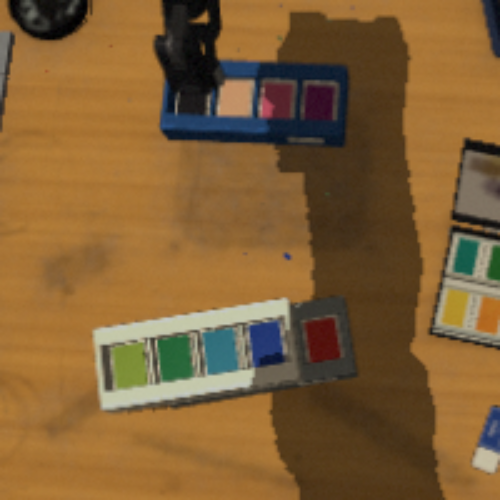

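The wrist view shows the blue tray at (318,177). The stack is at left, with its grey right end at (140,245). The top view confirms the white tray is stepped left by one pan.

```bash
python3 - <<'E'
from h import *
q=np.load("pics/w3s.npz");cw=cam("wrist",dict(ee_pos=q["pos"],eef_rot=q["rot"]));Xw=cloud(cw,np.load("pics/w3.npy"))
_,dt=bot.grab_frame("top");ct=cam("top");Xt=cloud(ct,dt)
def band(X,c,box,lo,hi,z):
    m=np.zeros(X.shape[:2],np.uint8);a,b,e,f=box;Z=X[b:f,a:e,2];m[b:f,a:e]=(Z>lo)&(Z<hi)
    m=cv2.morphologyEx(m,cv2.MORPH_OPEN,np.ones((3,3)));v,u=np.nonzero(m);return onplane(c,np.c_[u,v],z)
print("blue",rect(band(Xw,cw,(270,90,365,262),25,36,30)))
psi=.216;ax=np.array([[np.cos(psi),np.sin(psi)],[-np.sin(psi),np.cos(psi)]])
print("start grey frame",ax@[465.1,153.6])
for n,X,c,b1,b2 in(("w",Xw,cw,(5,65,180,275),(100,150,185,275)),("t",Xt,ct,(180,200,300,262),(266,205,300,250))):
    print(n,"white",rect(W:=band(X,c,b1,54,68,60)), (ax@rect(W)[:2]).round(1))
    g=band(X,c,b2,25,36,30)[:,:2]@ax.T;print(" grey ext",len(g),np.percentile(g,[0,1,99,100],axis=0).round(1).tolist())
plan([677.4,166,180],0.003)
E
```

```text
blue [6.79491e+02 1.67476e+02 6.40020e+01 1.53154e+02 5.00000e-03]
start grey frame [487.21247803  50.34849802]
w white [4.59033e+02 1.88572e+02 6.93470e+01 1.53863e+02 2.20000e-01] [488.8  85.8]
 grey ext 1478 [[455.2, -33.0], [456.3, -32.3], [522.1, 88.8], [522.8, 90.9]]
t white [4.56170e+02 1.87074e+02 6.48420e+01 1.52843e+02 2.18000e-01] [485.7  85. ]
 grey ext 323 [[454.8, -32.9], [455.1, -32.6], [518.7, 9.4], [519.2, 9.8]]
t 10.15 ee [676.2 166.7 350.3] toolz [-5.e-04  3.e-04 -1.e+00] ang 0.005 turn/2 0.0008 shift/250 [-0.0029  0.0053  0.6811] w 0.9975569892410565 F [-0.5  0.  -0.4] 0.0 j7 -0.03272909747465101
toolx [-0.003  1.     0.   ] tooly [ 1.     0.003 -0.   ]
```

```bash
python3 - <<'E'
from h import *
im=cv2.imread("pics/t3.png");_,d=bot.grab_frame("top");c=cam("top");X=cloud(c,d);h=cv2.cvtColor(im,cv2.COLOR_BGR2HSV).astype(int)
psi=.216;ax=np.array([[np.cos(psi),np.sin(psi)],[-np.sin(psi),np.cos(psi)]])
def pan(n,m,box):
    k=np.zeros(m.shape,np.uint8);a,b,e,f=box;k[b:f,a:e]=m[b:f,a:e];v,u=np.nonzero(k)
    z=np.median(X[k>0][:,2]);P=onplane(c,np.c_[u,v],z);g=P[:,:2]@ax.T
    print(n,len(u),"z",z.round(1),"px",(u.min(),u.max()),"centre of extent",((g.min(0)+g.max(0))/2).round(1),"ext",np.ptp(g,0).round(1))
pan("red",((h[...,0]<8)|(h[...,0]>172))&(h[...,1]>150),(265,210,300,245))
pan("blue",(h[...,0]>108)&(h[...,0]<130)&(h[...,1]>140),(246,212,270,246))
pan("teal",(h[...,0]>92)&(h[...,0]<106)&(h[...,1]>110),(228,212,250,246))
# desk contact line of grey right end: row of heights across tray axis
for y in np.arange(-45,-20,2.5):
    G=X[...,:2]@ax.T;m=(abs(G[...,0]-487)<25)&(abs(G[...,1]-y)<1.3);print(y,m.sum(),np.median(X[m][:,2]).round(1),end=" | ")
E
```

```text
red 194 z 17.5 px (np.int64(272), np.int64(285)) centre of extent [487.3 -10.6] ext [33.3 23.7]
blue 188 z 47.5 px (np.int64(250), np.int64(262)) centre of extent [486.7  31.4] ext [32.5 22.3]
teal 187 z 47.3 px (np.int64(232), np.int64(244)) centre of extent [486.9  67.3] ext [31.8 22.3]
-45.0 30 -1.2 | -42.5 31 -1.0 | -40.0 30 -0.6 | -37.5 30 -0.6 | -35.0 31 -0.5 | -32.5 47 18.6 | -30.0 30 29.6 | -27.5 17 29.0 | -25.0 37 12.8 | -22.5 37 18.0 |
```

The grey tray's centre is at about (466,147.5), and the white tray is about 41 mm left of it, within the limits. Now I descend on the blue tray.

Request:
{"name": "play_rows", "arguments": {"motion": [[0.001, 0.008, 0.03, 0], [0, 0, 0.08, 0], [0, 0, 0.08, 0], [0, 0, 0.08, 0], [0, 0, 0.08, 0], [0, 0, 0.08, 0], [0, 0, 0.06, 0], [0, 0, 0.05, 0], [0, 0, 0.04, 0], [0, 0, 0.03, 0], [0, 0, 0.03, 0], [0, 0, 0.02, 0], [0, 0, 0.02, 0], [0, 0, 0, 0], [0, 0, 0, 0], [0, 0, 0, 0]]}}

```text
time_s: 11.8
ee_pos: [679.1, 166.6, 180.6]
eef_rot: [2.217, 2.226, 0.001]
ft_force: [1.0, 0.5, -0.5]
gripper_width: 1.004
gripper_force: 0.0
```

Request:
{"name": "play_rows", "arguments": {"motion": [[0, 0, 0, 0], [0, 0, 0, 0], [0, 0, 0, 0], [0, 0, 0, 0], [0, 0, 0, 0], [0, 0, 0, 0], [0, 0, 0, 0], [0, 0, 0, 0]], "fingers": 255, "grip_force": 30}}

```text
time_s: 12.6
ee_pos: [679.2, 166.6, 180.8]
eef_rot: [2.217, 2.225, 0.002]
ft_force: [0.7, 0.4, 6.4]
gripper_width: 0.745
gripper_force: 34.3
```

Request:
{"name": "play_rows", "arguments": {"motion": [[0, 0, -0.01, 0], [0, 0, -0.02, 0], [0, 0, -0.03, 0], [0, 0, -0.05, 0], [0, 0, -0.07, 0], [0, 0, -0.07, 0], [0, 0, -0.07, 0], [0, 0, -0.07, 0], [0, 0, -0.05, 0], [0, 0, -0.03, 0], [0, 0, -0.01, 0], [0, 0, 0, 0], [0, 0, 0, 0]]}}

```text
time_s: 13.9
ee_pos: [678.7, 166.7, 299.4]
eef_rot: [-2.216, -2.226, 0.002]
ft_force: [0.3, -0.2, -2.4]
gripper_width: 0.74
gripper_force: 33.6
```

```bash
python3 - <<'E'
from h import *
plan([466.3,147.6,300],0.217)
im,d=bot.grab_frame("side");cv2.imwrite("pics/s4.png",cv2.resize(im[90:240,220:460],None,fx=2.5,fy=2.5))
E
```

```text
t 13.9 ee [678.7 166.7 299.4] toolz [-1.2e-03 -3.0e-04 -1.0e+00] ang 0.004 turn/2 -0.1064 shift/250 [ 0.1085 -0.8459 -0.0012] w 0.7404746566796088 F [ 0.3 -0.2 -2.4] 33.59835147857666 j7 -0.008584076534217904
toolx [-0.215  0.977 -0.   ] tooly [ 0.977  0.215 -0.001]
```

View pics/s4.png

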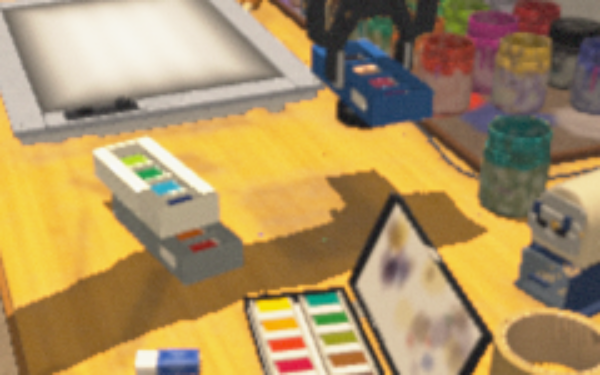

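The blue tray is held level. Now I carry it over the stack.

Request:
{"name": "play_rows", "arguments": {"motion": [[0, 0, 0, -0.026], [0, 0, 0, -0.027], [0, 0, 0, -0.027], [0, 0, 0, -0.026], [0.004, -0.03, 0, 0], [0.008, -0.06, 0, 0], [0.009, -0.07, 0, 0], [0.009, -0.07, 0, 0], [0.009, -0.07, 0, 0], [0.009, -0.07, 0, 0], [0.009, -0.07, 0, 0], [0.009, -0.07, 0, 0], [0.009, -0.07, 0, 0], [0.009, -0.07, 0, 0], [0.009, -0.07, 0, 0], [0.008, -0.06, 0, 0], [0.005, -0.04, 0, 0], [0.003, -0.026, 0, 0], [0, 0, 0, 0], [0, 0, 0, 0]]}}

```text
time_s: 15.95
ee_pos: [467.0, 148.0, 300.3]
eef_rot: [1.969, 2.447, 0.001]
ft_force: [-0.6, -0.8, -1.5]
gripper_width: 0.745
gripper_force: 33.7
```

Request:
{"name": "play_rows", "arguments": {"motion": [[0, 0, 0.03, 0], [0, 0, 0.04, 0], [0, 0, 0.04, 0], [0, 0, 0.04, 0], [0, 0, 0.02, 0], [0, 0, 0.02, 0], [0, 0, 0.01, 0], [0, 0, 0, 0], [0, 0, 0, 0]]}}

```text
time_s: 16.85
ee_pos: [466.6, 147.9, 250.4]
eef_rot: [1.969, 2.448, 0.0]
ft_force: [0.4, 0.9, -1.5]
gripper_width: 0.74
gripper_force: 33.6
```

```bash
python3 - <<'E'
from h import *
plan([466.3,147.6,241],0.217)
im,d=bot.grab_frame("side");cv2.imwrite("pics/s5.png",cv2.resize(im[110:230,220:380],None,fx=4,fy=4))
E
```

```text
t 16.85 ee [466.6 147.9 250.4] toolz [ 3.e-04  1.e-04 -1.e+00] ang 0.216 turn/2 -0.0005 shift/250 [-0.0008 -0.0012  0.0375] w 0.7399380819673065 F [ 0.4  0.9 -1.5] 33.62122178077698 j7 0.15029459528236988
toolx [-0.215  0.977  0.   ] tooly [0.977 0.215 0.   ]
```

View pics/s5.png

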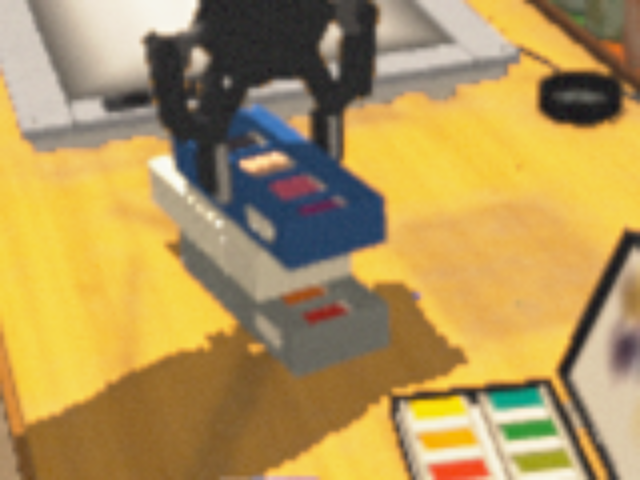

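The side view shows the blue tray's right end (385,240) straight above the grey one's (385,345). I lower it slowly.

Request:
{"name": "play_rows", "arguments": {"motion": [[0, 0, 0.008, 0], [0, 0, 0.008, 0], [0, 0, 0.006, 0], [0, 0, 0.004, 0], [0, 0, 0.004, 0], [0, 0, 0.003, 0], [0, 0, 0.003, 0], [0, 0, 0, 0], [0, 0, 0, 0], [0, 0, 0, 0]]}}

```text
time_s: 17.9
ee_pos: [466.5, 147.9, 241.2]
eef_rot: [1.969, 2.448, 0.0]
ft_force: [0.1, 0.1, -1.7]
gripper_width: 0.745
gripper_force: 33.6
```

Request:
{"name": "play_rows", "arguments": {"motion": [[0, 0, 0.002, 0], [0, 0, 0.002, 0], [0, 0, 0, 0], [0, 0, 0, 0]]}}

```text
time_s: 18.3
ee_pos: [466.5, 147.8, 240.7]
eef_rot: [1.969, 2.448, 0.001]
ft_force: [-1.8, 0.4, 6.3]
gripper_width: 0.739
gripper_force: 34.6
```

Contact is made, with about 8 N of load. I open gently and rise.

Request:
{"name": "play_rows", "arguments": {"motion": [[0, 0, -0.001, 0], [0, 0, 0, 0], [0, 0, 0, 0], [0, 0, 0, 0], [0, 0, 0, 0], [0, 0, 0, 0], [0, 0, 0, 0], [0, 0, -0.02, 0], [0, 0, -0.04, 0], [0, 0, -0.08, 0], [0, 0, -0.1, 0], [0, 0, -0.1, 0], [0, 0, -0.1, 0], [0, 0, -0.06, 0], [0, 0, 0, 0], [0, 0, 0, 0], [0, 0, 0, 0]], "fingers": 0}}

```text
time_s: 20.0
ee_pos: [466.1, 147.9, 365.0]
eef_rot: [-1.969, -2.448, 0.001]
ft_force: [-0.6, -0.3, 0.2]
gripper_width: 1.0
gripper_force: 0.0
```

```bash
python3 - <<'E'
from h import *
plan([466.3,147.6,365],0.217)
im,d=bot.grab_frame("side");a=cv2.resize(im[110:230,220:380],(640,480));cv2.imwrite("pics/s6.png",a)
s=bot.state();wi,d=bot.grab_frame("wrist");c=cam("wrist",s);X=cloud(c,d)
psi=.216;ax=np.array([[np.cos(psi),np.sin(psi)],[-np.sin(psi),np.cos(psi)]]);G=X[...,:2]@ax.T
near=(abs(G[...,0]-487)<60)&(abs(G[...,1]-55)<140)
for n,lo,hi in(("blue",84,97),("white",56,64),("grey",26,34)):
    m=cv2.morphologyEx((near&(X[...,2]>lo)&(X[...,2]<hi)).astype(np.uint8),cv2.MORPH_OPEN,np.ones((3,3)))>0
    P=X[m];g=G[m]
    if len(P): print(n,len(P),rect(P),np.percentile(g,[1,99],axis=0).round(1).tolist(),"z",np.median(P[:,2]).round(1))
E
```

```text
t 20.0 ee [466.1 147.9 365. ] toolz [-8.e-04 -3.e-04 -1.e+00] ang 0.216 turn/2 -0.0004 shift/250 [-0.0012  0.0004  0.0001] w 0.9999663987112554 F [-0.6 -0.3  0.2] 0.0 j7 0.05514834040792168
toolx [-0.215  0.977 -0.   ] tooly [ 0.977  0.215 -0.001]
blue 6156 [4.65951e+02 1.47829e+02 6.42290e+01 1.54430e+02 2.16000e-01] [[455.1, -31.3], [518.4, 121.0]] z 90.1
white 1912 [444.775 243.284  64.512  40.713  -1.355] [[454.8, 122.0], [518.4, 162.5]] z 60.3
```

View pics/s6.png

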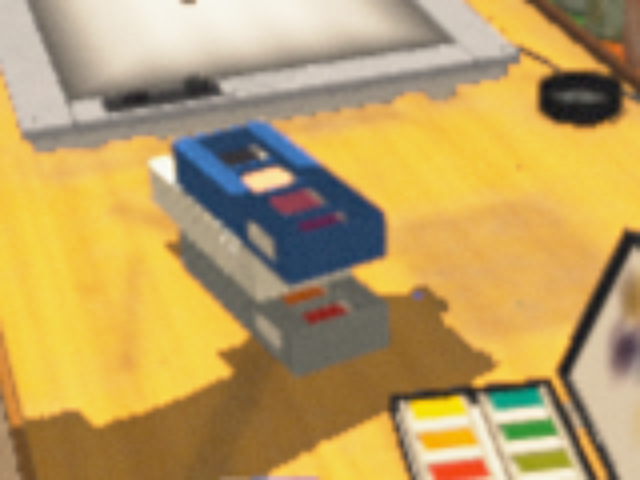

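The side view shows the blue tray flush above the grey one and level, with the white tray stepped left. The measured centres along the length are blue 45, grey about 44 and white 85.5 mm, all within limits.

```bash
python3 -c "
from station import bot
print(bot.finish_job())"
```

```text
the job is handed in; nothing more can be done
None
```

I handed the job in at about 20 s of the 58 s allowed. By camera, the white tray sits about 41 mm left of the grey one (limits 24–48 mm) and the blue tray lies level on it, within about 1 mm of straight above the grey; the judge's verdict was not shown.

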